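# Unscrew the sample carrier and set out its vial

## Task

Unscrew the tall ribbed cap of the sample carrier (anticlockwise, a good turn) until its thread is free, lift it straight off the vial inside and stand it mouth down in the steel tray. Then take the vial out of the carrier and stand it upright in the tray beside the cap. Keep the vial upright and leave the other things on the table where they are.

Things in the scene. Friction and masses are not known exactly. Their poses are not given: they have to be found in the camera images.
- carrier: Sample carrier, fixed to the table: round aluminium base, 102 mm across and 14 mm high, with an upright threaded neck in its middle. Origin: centre of the underside, on the table; z up, along the axis of the thread.
- carrier_rim (a point): Centre of the neck's top rim, 40 mm above the table. The neck is 36 mm across, 44 mm over the thread; its bore, 22 mm wide and 26 mm deep, holds the vial, which stands on the bore's floor 14 mm above the table. Right-hand thread, two starts, 13 mm rise a turn, with about 1.3 mm axial and 1.4 mm sideways play in all; gripped off centre, the freed cap may still rub by 10 to 15 N as it leaves.
- cap: Tall round cap of grey plastic with fine upright ribs, 54 mm across (56 over the ribs), 62 mm high, 4 mm wall, closed at the top, 70 to 120 g, screwed on the carrier's neck over the vial. Origin: centre of its open lower edge, which at the start rests on the carrier's base, 14 mm above the table; z points to its closed top. It can be gripped across its diameter at any yaw.
- cap_top (a point): Centre of the cap's closed top, 62 mm above its lower edge (76 mm above the table at the start). Turned anticlockwise from above (yaw growing) the cap rises 13 mm a turn; after about 1.2 turns (7.6 rad, 16 mm up) its thread is free and it lifts straight off, over the vial's top (70 mm above the table). Let go in mid-thread, it stays where it is.
- vial: Small glass vial with a white ribbed cap, 17 mm diameter, 56 mm high, 18 g, standing loose in the carrier's bore, hidden under the carrier's cap at the start; its upper 30 mm stand out above the neck's rim. Origin: centre of its underside; z points to its top.
- tray: Low steel tray, fixed, 190 mm (its x) by 130 mm (its y), rim 12 mm high, walls and floor 3 mm thick. Origin: centre of the underside, on the table.
- tray_in (a point): Centre of the tray's inner floor, 3 mm above the table; axes along the tray's.
- dropper_bottle: Brown dropper bottle with black top, 33 mm diameter, 107 mm high; bystander. Origin under its centre.
- dish: Glass dish with soil, 64 mm diameter, 36 mm high; bystander. Origin under its centre.
- beaker: Plastic beaker with a sample, 62 mm diameter, 88 mm high; bystander. Origin under its centre.

How it is judged:
By the outcome, as a careful person would: the job done as asked, in the order asked, and still so for the second after the job is handed in, with the robot touching nothing.
It also fails if it takes over 72 s, if anything falls off the work surface, if the arm or the gripper's body presses on something with over 40 N, if the wrist force passes 120 N, or if a joint passes its speed limit or range.

## Robot

A 6-joint arm with a two-finger parallel gripper is mounted at the origin on a cart in front of the work surface, level with it; the furniture and walls round the work are solid. World frame = base frame: x ahead of the robot, y to its left, z up, the work surface at z = 0. Lengths are in m, angles in rad, forces in N, time in s.
With the tool pointing down it reaches from about 0.325 to 0.775 m from the base axis. Payload 5.5 kg.
Tool frame: the origin (TCP) lies on the front face of the gripper's body, between the roots of the fingers; the fingertips stand 80 mm ahead of it and the grasp point (between the pads) lies 61 mm ahead of it; z points along the fingers, y is the line along which they close (so a half turn about z gives the same grasp; the last joint's range is limited). The gripper opens to 88 mm and grips with 3 to 60 N. Pads are 20 mm wide; open, the fingers measure 115 mm over their backs; the gripper's body (75 mm by 178 mm) begins 61 mm behind the grasp point.
Start: joints at [-1.22, 0.091, 1.231, -0, 1.82, -0.057], TCP at [0.238, -0.551, 0.303] pointing down, gripper open.
Joint ranges: [-2.87, 2.87], [-0.86, 2.18], [0.17, 2.46], [-1.51, 4.65], [0.06, 2.69], [-2.65, 2.65]. Speed limits (rad/s): [2.57, 2.57, 3.01, 3.14, 3.14, 3.14].

## Interface

Orientations are given as a rotation vector (axis times angle).
In Python, from rig import env, job, read_camera, camera_model gives the robot as it stands (env), with the cameras as plain functions and the job (job).
- The arm moves only by the shell command python3 jog.py FILE [OPENING] [FORCE], which reads ROWS from the file FILE. ROWS is a JSON list of rows, 1 to 8 of them, each an object with the fields pos (a list: dx, dy, dz in shares of the most that a row can go, 1 being 62.5 mm), turn (a turn about the tool's z in fractions of the full range, 1 being 2 rad); a field left out counts as zero; each row shifts and turns the commanded pose from where the row before left it, along the tool's axes as they then stand; what a row does not reach is not made up. A row lasts 1/8 s, in which the tool goes at most 0.0625 m and 0.188 rad, less where a joint would pass 70% of its speed; a pose out of reach is approached as far as the arm can. OPENING is the opening from 0.0 (shut) to 1.0 (fully open), set as the command begins (- or left out keeps the last). The fingers move at their own pace and stop on an object; FORCE is the grip in N (left out, the last holds). Time passes only in rows, so rows that do not move let the fingers close. It prints the time, the measured TCP pose, the force, the opening and the grip force at its end. Input that does not fit is refused with a message, and nothing moves.
- env.sense(): the state, without advancing time (a new reading comes with each control period).
- read_camera(name): name is "scene" or "top" or "wrist"; returns the picture (384x512x3 uint8, red, green, blue); there is no depth.
- camera_model(name): a dict with "fx", "fy", "cx", "cy" (pixels), "dist_coeffs" ([k1, k2, p1, p2, k3] as OpenCV has them; the pictures are not rectified), "pose" (4x4, takes a point from camera to world coordinates); the wrist camera has in their place "T_tool_cam" (4x4, takes a point from camera to tool coordinates, whose origin is the TCP and whose axes are the flange's). Camera axes: x right, y down, z forward; pixel columns grow to the right and rows downward; lengths in m; the calibration is good to about 2 mm. A picture is of the moment at which its call begins: read the wrist's pose just before it. camera_model takes no time and is no camera call.
- job.finish_job(): hands the job in; it is judged then, once.
The state is a dict: "time": time; "joints": joint angles; "qvel": joint speeds; "joint_torque": joint torques, N m; "tcp_pos": TCP position; "eef_rot": TCP orientation; "force": force on the tool from outside, world axes, zero at the start; "moment": the same for the moment, N m; "finger_gap": opening from 0.0 (shut) to 1.0 (fully open); "grasp_force": force on a finger pad.
Only numpy, scipy, OpenCV 4.12 (cv2) and the standard library are available. Lean on these libraries where they do the work, as an engineer would, in place of code of your own. Each camera call takes 0.05 s, during which the arm holds its last target. There are 200 camera calls.

## Working session

There is one attempt and no reset: what is moved stays moved. The work goes in short steps, Python scripts to look and compute and a shell command to move; the robot and the scene stay as the last step left them, time stands still between calls to the robot, and variables do not carry over. Pictures are saved under pics/ and viewed, at most 10 in all, crops included, and the job is handed in when it is done.

```bash
ls; mkdir -p pics; python3 - <<'E'
from rig import env, job, read_camera, camera_model
import cv2,numpy as np
s=env.sense();print(s)
for n in("scene","top"):
    im=read_camera(n);cv2.imwrite(f"pics/{n}0.png",im[:,:,::-1]);m=camera_model(n);print(n,m)
print(camera_model("wrist"))
E
```

```text
jog.py
pics
rig.py
{'time': 0.0, 'joints': array([-1.21970651e+00,  9.18427168e-02,  1.23187016e+00, -2.35404976e-06,
        1.81980367e+00, -5.66727171e-02]), 'qvel': array([-1.23888091e-03,  5.25558983e-04,  1.01799970e-06,  2.17916820e-03,
        1.34501496e-03, -1.85468915e-03]), 'joint_torque': array([-6.80877001e-04, -4.46447074e+01, -4.06447041e+01,  6.97659398e-02,
        2.92646588e-02, -1.39063509e-04]), 'tcp_pos': array([ 0.23789715, -0.55066566,  0.30152529]), 'eef_rot': array([-3.07466114e+00, -6.35697536e-01,  4.46540332e-04]), 'force': array([-0.12485423, -0.27708433, -0.46008819]), 'moment': array([-0.03929681, -0.06939843, -0.00167318]), 'grasp_force': 0.0, 'finger_gap': 0.9974434680963294}
scene {'fx': 378.16555689572164, 'fy': 378.16555689572164, 'cx': 258.5663122334958, 'cy': 188.39971778151002, 'dist_coeffs': array([-0.11705861,  0.        ,  0.        ,  0.        ,  0.        ]), 'pose': array([[ 0.48804684, -0.65610359,  0.57561998,  0.14306186],
       [-0.87281659, -0.36778957,  0.32081465, -0.25516066],
       [ 0.00121938, -0.65898324, -0.75215663,  0.7
[... 368 characters left out ...]
5 , -0.00360908,  0.04687363],
       [ 0.00410963, -0.11027102, -0.99389306,  0.98009765],
       [ 0.        ,  0.        ,  0.        ,  1.        ]])}
{'fx': 283.4494242632209, 'fy': 283.4494242632209, 'cx': 252.97399973701235, 'cy': 192.950802437144, 'dist_coeffs': array([-0.07146633,  0.        ,  0.        ,  0.        ,  0.        ]), 'T_tool_cam': array([[-4.80571659e-04, -9.60243953e-01, -2.79161818e-01,
         7.62370136e-02],
       [ 9.99999884e-01, -4.72108958e-04, -9.75485523e-05,
         7.88930064e-05],
       [-3.81243874e-05, -2.79161832e-01,  9.60244068e-01,
        -8.20459797e-02],
       [ 0.00000000e+00,  0.00000000e+00,  0.00000000e+00,
         1.00000000e+00]])}
```

View pics/top0.png

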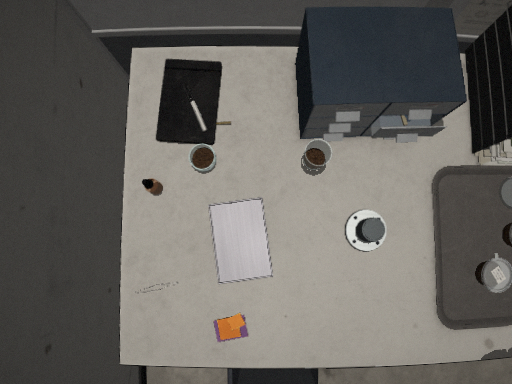

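View pics/scene0.png

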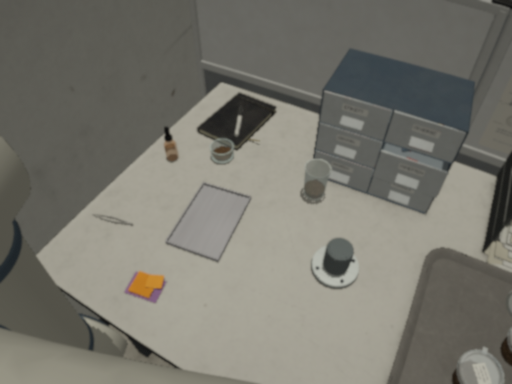

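The top view shows the carrier's white base at about (366,230) with the cap's top near (372,229). The steel tray has corners at about (209,206), (262,198), (272,275) and (219,283). The beaker is at (316,158), the dish at (203,158) and the bottle at (153,187). The scene view agrees: the cap is at (338,255) and the tray at (208,222).

```bash
cat > h.py <<'E'
import numpy as np,cv2
from scipy.spatial.transform import Rotation as R
from rig import env, job, read_camera, camera_model
def plane(n,uv,z,s=None):
    m=camera_model(n);K=np.array([[m['fx'],0,m['cx']],[0,m['fy'],m['cy']],[0,0,1]])
    if n=='wrist':
        T=np.eye(4);T[:3,:3]=R.from_rotvec(s['eef_rot']).as_matrix();T[:3,3]=s['tcp_pos'];T=T@m['T_tool_cam']
    else:T=m['pose']
    p=cv2.undistortPoints(np.array(uv,float).reshape(-1,1,2),K,m['dist_coeffs'])[:,0]
    d=np.c_[p,np.ones(len(p))]@T[:3,:3].T;o=T[:3,3]
    return o+d*((z-o[2])/d[:,2])[:,None]
def circ(p):
    A=np.c_[2*p[:,:2],np.ones(len(p))];x=np.linalg.lstsq(A,(p[:,:2]**2).sum(1),rcond=None)[0]
    return x[:2],np.sqrt(x[2]+x[:2]@x[:2])
def tool(s,d):
    "world vector -> tool axes"
    return R.from_rotvec(s['eef_rot']).as_matrix().T@np.array(d)
E
python3 - <<'E'
from h import *
c=plane('top',[(209,206),(262,198),(272,275),(219,283)],.012);print(c.round(4),c.mean(0).round(4))
print(np.linalg.norm(c-np.roll(c,1,0),axis=1))
d=c[3]-c[0]; print('tray long yaw',np.arctan2(d[1],d[0]))
for n,b in(('top',(340,200,395,260)),('scene',(300,235,365,292))):
    g=cv2.cvtColor(cv2.imread(f'pics/{n}0.png'),6)
    x0,y0,x1,y1=b
    for lab,m,z in(('base',g>(205),.014),('cap',g<110,.076)):
        m=m.astype(np.uint8);k=np.zeros_like(m);k[y0:y1,x0:x1]=m[y0:y1,x0:x1]
        cs=max(cv2.findContours(k,0,1)[0],key=cv2.contourArea);h=cv2.convexHull(cs)[:,0]
        C,r=circ(plane(n,h,z));print(n,lab,C,r,cv2.boundingRect(h))
for n,uv in(('beaker',(314,167)),('bottle',(157,188)),('dish',(203,160))):print(n,plane('top',[uv],0.01))
E
```

```text
[[0.6246 0.1711 0.012 ]
 [0.6444 0.045  0.012 ]
 [0.4629 0.0207 0.012 ]
 [0.4434 0.145  0.012 ]] [0.5438 0.0954 0.012 ]
[0.18310866 0.12763975 0.18310446 0.12580893]
tray long yaw -2.9986577642145558
top base [ 0.56888278 -0.20333755] 0.04731628844483893 (347, 210, 33, 41)
top cap [ 0.56605601 -0.19658573] 0.03173802515910418 (356, 218, 29, 27)Traceback (most recent call last):
  File "<stdin>", line 10, in <module>
ValueError: max() iterable argument is empty
```

Careful with the scale: shifts go in shares of 62.5 mm and turns go in shares of 2 rad. That gives: 0.055 m is 0.88, -0.024 m is -0.384.

```bash
echo '[{"pos":[0.88,-0.384,0]},{"pos":[0.88,-0.384,0]},{"pos":[0.88,-0.384,0]},{"pos":[0.88,-0.384,0]},{"pos":[0.88,-0.384,0]},{"pos":[0.88,-0.384,0]},{"pos":[0.88,-0.384,0]},{"pos":[0.88,-0.384,0]}]' > next.json && python3 jog.py next.json 1.0; echo '[{},{}]' > next.json && python3 jog.py next.json
python3 - <<'E'
from h import *
s=env.sense();im=read_camera('wrist');cv2.imwrite('pics/w1.png',im[:,:,::-1]);print(s['joints'],s['tcp_pos'],s['eef_rot'],s['force'])
np.savez('w1.npz',**s)
E
```

```text
time: 1.1
tcp_pos: [0.5667, -0.1984, 0.3022]
eef_rot: [-3.076, -0.636, 0.001]
force: [0.6, 0.1, 0.6]
finger_gap: 1.0
grasp_force: 0.0
time: 1.35
tcp_pos: [0.5655, -0.2002, 0.3021]
eef_rot: [-3.076, -0.637, 0.002]
force: [-0.3, -0.3, -1.3]
finger_gap: 0.998
grasp_force: 0.0
[-3.96662912e-01  9.15568334e-02  1.23123535e+00 -6.29740363e-04
  1.81997415e+00  7.65692502e-01] [ 0.5655156  -0.20019084  0.30205517] [-3.07620031e+00 -6.36856255e-01  2.06263756e-03] [-0.30659801 -0.32419001 -1.25019749]
```

View pics/w1.png

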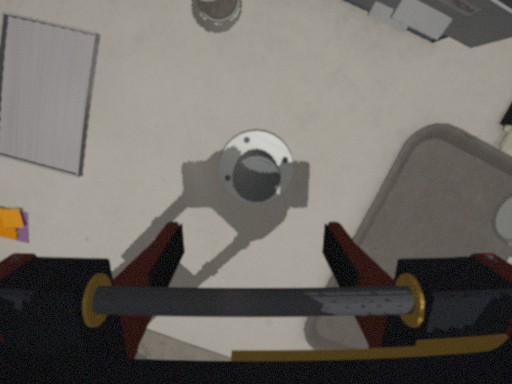

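The wrist view shows the base ring centred near (256,166) and the cap top near (257,177). The tray's edge is at upper left, with corners at (99,34) and (80,174).

```bash
python3 - <<'E'
from h import *
s=np.load('w1.npz');im=cv2.imread('pics/w1.png');g=cv2.cvtColor(im,6)
# base: outer edge by radial gradient search from (256,166), upper part (unshadowed), cap likewise
def radial(c,r0,r1,angs,sign):
    out=[]
    gb=cv2.GaussianBlur(g,(3,3),0).astype(float)
    for a in angs:
        rr=np.arange(r0,r1,.25);x=(c[0]+rr*np.cos(a)).astype(np.float32);y=(c[1]+rr*np.sin(a)).astype(np.float32)
        v=cv2.remap(gb.astype(np.float32),x[None],y[None],1)[0];d=np.gradient(v)*sign
        i=d.argmax();out.append((x[i],y[i]))
    return np.array(out)
def fit(uv,z,R0):
    p=plane('wrist',uv,z,s)[:,:2]
    from scipy.optimize import least_squares
    f=least_squares(lambda c:np.hypot(*(p-c[:2]).T)-c[2],[*p.mean(0),R0],loss='soft_l1',f_scale=.0007)
    return f.x,np.median(abs(f.fun))
A=np.linspace(np.pi*.95,np.pi*2.05,60)
print('base',fit(radial((256,166),31,43,A,-1),.014,.051))
print('cap top(upper arc)',fit(radial((257,174),17,28,np.linspace(-.1,-3.04,50),1),.076,.027))
print('cap top full',fit(radial((257,174),17,28,np.linspace(0,2*np.pi,90),1),.076,.027))
cv2.imwrite('pics/w1c.png',cv2.resize(im[115:215,200:315],None,fx=5,fy=5,interpolation=2))
t=plane('wrist',[(4,15),(99,34),(80,174)],.012,s);print(t.round(4),(t[0]-t[1]),np.linalg.norm(t[2]-t[1]))
E
```

```text
base (array([ 0.56969778, -0.20220683,  0.0483144 ]), np.float64(0.00028773720330950436))
cap top(upper arc) (array([ 0.5763609 , -0.19897165,  0.02510761]), np.float64(0.000336421305505253))
cap top full (array([ 0.57187612, -0.20080126,  0.02818868]), np.float64(0.0010302014526327626))
[[0.6263 0.1697 0.012 ]
 [0.6473 0.0408 0.012 ]
 [0.4661 0.017  0.012 ]] [-2.09906375e-02  1.28899807e-01 -5.55111512e-17] 0.18269578158999947
```

View pics/w1c.png

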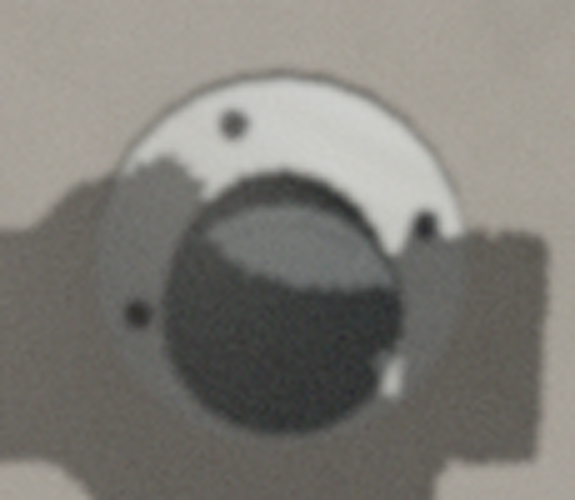

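The crop shows the cap top spanning columns 233 to 280.4 and rows 155 to 201.6 in full-image pixels. The base spans columns 219 to 292.6 with its top at row 129.4.

```bash
python3 - <<'E'
from h import *
s=np.load('w1.npz')
p=plane('wrist',[(233,178.5),(280.4,178.5),(256.8,155),(256.8,201.6)],.076,s);print(p.round(4),p.mean(0),np.linalg.norm(p[0]-p[1]),np.linalg.norm(p[2]-p[3]))
q=plane('wrist',[(219,166),(292.6,166),(255.8,129.4)],.014,s);print(q.round(4),((q[0]+q[1])/2),np.linalg.norm(q[0]-q[1]), circ(q))
E
```

```text
[[ 0.5596 -0.1784  0.076 ]
 [ 0.5806 -0.227   0.076 ]
 [ 0.5942 -0.1923  0.076 ]
 [ 0.5453 -0.2136  0.076 ]] [ 0.56991482 -0.20283898  0.076     ] 0.05290828793609496 0.053418995807048786
[[ 0.5527 -0.1566  0.014 ]
 [ 0.5914 -0.2462  0.014 ]
 [ 0.6156 -0.1824  0.014 ]] [ 0.57201464 -0.20139972  0.014     ] 0.09756228139404378 (array([ 0.57089004, -0.20188586]), np.float64(0.04879652395923488))
```

Converted, 0.027 m is 0.432, 0.02 m is 0.32, 0.18 rad / 2 = 0.09.

```bash
echo '[{"pos":[0.0512,0.0624,0]},{"pos":[0,0,0.432],"turn":0.09},{"pos":[0,0,0.432],"turn":0.09},{"pos":[0,0,0.432],"turn":0.09},{"pos":[0,0,0.432],"turn":0.09},{"pos":[0,0,0.432],"turn":0.09},{"pos":[0,0,0.432],"turn":0.09},{"pos":[0,0,0.32],"turn":0.09}]' > next.json && python3 jog.py next.json; echo '[{"pos":[0,0,0.112],"turn":0.09},{"turn":0.09},{}]' > next.json && python3 jog.py next.json; python3 -c "
from h import *
s=env.sense();print(s['joints'],s['tcp_pos'],s['force'])"
```

```text
time: 2.4
tcp_pos: [0.5694, -0.2036, 0.1193]
eef_rot: [2.855, -1.31, -0.001]
force: [0.6, 0.2, -0.1]
finger_gap: 0.999
grasp_force: 0.0
time: 2.78
tcp_pos: [0.5698, -0.2036, 0.1137]
eef_rot: [2.582, -1.79, 0.0]
force: [-0.1, 0.0, 0.2]
finger_gap: 1.0
grasp_force: 0.0
[-3.99291192e-01  1.49466316e-01  1.50386192e+00 -1.32668056e-04
  1.48813533e+00  2.38393645e+00] [ 0.5698109  -0.203572    0.11368984] [-0.10748442  0.04846486  0.23481028]
```

```bash
echo '[{},{},{},{},{},{}]' > next.json && python3 jog.py next.json 0.0 12; python3 -c "
from h import *
s=env.sense();print(tool(s,s['force']),s['moment'])"
```

```text
time: 3.52
tcp_pos: [0.5701, -0.2024, 0.1137]
eef_rot: [2.582, -1.789, -0.0]
force: [-1.6, -0.7, 1.3]
finger_gap: 0.615
grasp_force: 12.0
[ 0.09129364  1.75312314 -1.32312482] [0.01808517 0.23837668 0.01585108]
```

Converted, -0.00037 m is -0.0059, -0.18 rad / 2 = -0.09.

```bash
echo '[{},{},{"pos":[0,0,-0.0059],"turn":-0.09},{"pos":[0,0,-0.0059],"turn":-0.09},{"pos":[0,0,-0.0059],"turn":-0.09},{"pos":[0,0,-0.0059],"turn":-0.09},{"pos":[0,0,-0.0059],"turn":-0.09},{"pos":[0,0,-0.0059],"turn":-0.09}]' > next.json && python3 jog.py next.json 0.0 35; python3 -c "
from h import *
s=env.sense();print(tool(s,s['force']),s['moment'])"
```

```text
time: 4.53
tcp_pos: [0.5703, -0.2021, 0.1153]
eef_rot: [-3.135, 0.198, 0.0]
force: [-0.2, -0.5, -0.3]
finger_gap: 0.612
grasp_force: 35.0
[-0.18404597  0.49745223  0.29018997] [0.02691432 0.04235765 0.04519485]
```

Converted, -0.00037 m is -0.0059, -0.18 rad / 2 = -0.09.

```bash
echo '[{"pos":[0,0,-0.0059],"turn":-0.09},{"pos":[0,0,-0.0059],"turn":-0.09},{"pos":[0,0,-0.0059],"turn":-0.09},{"pos":[0,0,-0.0059],"turn":-0.09},{"pos":[0,0,-0.0059],"turn":-0.09},{"pos":[0,0,-0.0059],"turn":-0.09},{"pos":[0,0,-0.0059],"turn":-0.09},{"pos":[0,0,-0.0059],"turn":-0.09}]' > next.json && python3 jog.py next.json; python3 -c "
from h import *
s=env.sense();print(tool(s,s['force']),s['moment'],s['joints'])"
echo '[{"pos":[0,0,-0.0059],"turn":-0.09},{"pos":[0,0,-0.0059],"turn":-0.09},{"pos":[0,0,-0.0059],"turn":-0.09},{"pos":[0,0,-0.0059],"turn":-0.09},{"pos":[0,0,-0.0059],"turn":-0.09},{"pos":[0,0,-0.0059],"turn":-0.09},{"pos":[0,0,-0.0059],"turn":-0.09},{"pos":[0,0,-0.0059],"turn":-0.09}]' > next.json && python3 jog.py next.json; echo '[{"pos":[0,0,-0.0059],"turn":-0.09},{"pos":[0,0,-0.0059],"turn":-0.09},{}]' > next.json && python3 jog.py next.json; python3 -c "
from h import *
s=env.sense();print(tool(s,s['force']),s['moment'],s['joints'])"
```

```text
time: 5.52
tcp_pos: [0.5702, -0.2018, 0.1185]
eef_rot: [-2.487, -1.918, -0.001]
force: [-0.9, 0.3, 0.1]
finger_gap: 0.614
grasp_force: 35.0
[ 0.03106018 -0.92370361 -0.14667144] [ 0.14111784  0.17803491 -0.0309258 ] [-3.96858947e-01  1.46263139e-01  1.49864643e+00  9.27572631e-04
  1.49758140e+00 -1.40143394e-01]
time: 6.52
tcp_pos: [0.5699, -0.2021, 0.1215]
eef_rot: [-0.605, -3.081, -0.001]
force: [-2.6, 0.2, 1.9]
finger_gap: 0.611
grasp_force: 35.0
time: 6.9
tcp_pos: [0.5698, -0.2023, 0.1222]
eef_rot: [-0.056, -3.14, -0.0]
force: [-2.6, 0.1, 1.6]
finger_gap: 0.615
grasp_force: 35.0
[ 2.58595973e+00  1.86982256e-03 -1.56819086e+00] [0.02713711 0.53820328 0.03470649] [-3.97268769e-01  1.43747648e-01  1.49460610e+00 -2.23018771e-04
  1.50453636e+00 -1.93269851e+00]
```

Converted, 0.18 rad / 2 = 0.09.

```bash
echo '[{},{},{},{"turn":0.09},{"turn":0.09},{"turn":0.09},{"turn":0.09},{"turn":0.09}]' > next.json && python3 jog.py next.json 0.85; Z='x'; echo '[{"turn":0.09},{"turn":0.09},{"turn":0.09},{"turn":0.09},{"turn":0.09},{"turn":0.09},{"turn":0.09},{"turn":0.09}]' > next.json && python3 jog.py next.json
echo '[{"turn":0.09},{"turn":0.09},{"turn":0.09},{"turn":0.09},{"turn":0.09},{"turn":0.09},{"turn":0.09},{"turn":0.09}]' > next.json && python3 jog.py next.json
echo '[{"turn":0.09},{"turn":0.09},{"turn":0.09},{}]' > next.json && python3 jog.py next.json
echo '[{},{},{},{},{},{}]' > next.json && python3 jog.py next.json 0.0 35;python3 -c "
from h import *
s=env.sense();print(tool(s,s['force']),s['moment'],s['joints'])"
```

```text
time: 7.9
tcp_pos: [0.5704, -0.2024, 0.1226]
eef_rot: [1.423, 2.8, 0.0]
force: [0.4, 0.5, -0.1]
finger_gap: 0.853
grasp_force: 0.0
time: 8.9
tcp_pos: [0.5703, -0.2023, 0.1225]
eef_rot: [2.917, 1.167, 0.001]
force: [-0.2, 0.6, 0.2]
finger_gap: 0.85
grasp_force: 0.0
time: 9.9
tcp_pos: [0.5704, -0.2024, 0.1225]
eef_rot: [-2.962, 1.046, -0.001]
force: [-0.4, -1.2, 0.2]
finger_gap: 0.853
grasp_force: 0.0
time: 10.4
tcp_pos: [0.5703, -0.2024, 0.1225]
eef_rot: [-2.583, 1.788, -0.0]
force: [0.0, -0.4, -0.1]
finger_gap: 0.853
grasp_force: 0.0
time: 11.15
tcp_pos: [0.5701, -0.2024, 0.1225]
eef_rot: [2.582, -1.789, -0.0]
force: [-0.6, -1.1, -0.4]
finger_gap: 0.617
grasp_force: 35.0
[0.87970414 0.92276781 0.40914552] [0.08796251 0.22959372 0.03411717] [-3.97268626e-01  1.43620812e-01  1.49418012e+00 -1.14058565e-04
  1.50399676e+00  2.38558974e+00]
```

Converted, -0.00037 m is -0.0059, -0.18 rad / 2 = -0.09.

```bash
echo '[{"pos":[0,0,-0.0059],"turn":-0.09},{"pos":[0,0,-0.0059],"turn":-0.09},{"pos":[0,0,-0.0059],"turn":-0.09},{"pos":[0,0,-0.0059],"turn":-0.09},{"pos":[0,0,-0.0059],"turn":-0.09},{"pos":[0,0,-0.0059],"turn":-0.09},{"pos":[0,0,-0.0059],"turn":-0.09},{"pos":[0,0,-0.0059],"turn":-0.09}]' > next.json && python3 jog.py next.json;echo '[{"pos":[0,0,-0.0059],"turn":-0.09},{"pos":[0,0,-0.0059],"turn":-0.09},{"pos":[0,0,-0.0059],"turn":-0.09},{"pos":[0,0,-0.0059],"turn":-0.09},{"pos":[0,0,-0.0059],"turn":-0.09},{"pos":[0,0,-0.0059],"turn":-0.09},{"pos":[0,0,-0.0059],"turn":-0.09},{"pos":[0,0,-0.0059],"turn":-0.09}]' > next.json && python3 jog.py next.json;echo '[{"pos":[0,0,-0.0059],"turn":-0.09},{"pos":[0,0,-0.0059],"turn":-0.09},{"pos":[0,0,-0.0059],"turn":-0.09},{"pos":[0,0,-0.0059],"turn":-0.09},{"pos":[0,0,-0.0059],"turn":-0.09},{"pos":[0,0,-0.0059],"turn":-0.09},{"pos":[0,0,-0.0059],"turn":-0.09},{}]' > next.json && python3 jog.py next.json;python3 -c "
from h import *
s=env.sense();print(tool(s,s['force']),s['moment'],s['joints'])"
```

```text
time: 12.15
tcp_pos: [0.5702, -0.2021, 0.1256]
eef_rot: [-3.12, -0.367, 0.0]
force: [-1.0, 1.3, 0.8]
finger_gap: 0.616
grasp_force: 35.0
time: 13.15
tcp_pos: [0.57, -0.2021, 0.1286]
eef_rot: [-2.103, -2.332, -0.0]
force: [-2.1, 1.0, 1.6]
finger_gap: 0.616
grasp_force: 35.0
time: 14.15
tcp_pos: [0.5702, -0.2024, 0.1312]
eef_rot: [-0.338, -3.123, 0.0]
force: [-1.2, 0.4, 1.6]
finger_gap: 0.615
grasp_force: 35.0
[ 1.27082743  0.1774081  -1.59805774] [0.09862375 0.17558151 0.04483643] [-3.97260739e-01  1.38268149e-01  1.48440376e+00 -8.97018408e-06
  1.51892986e+00 -1.75275405e+00]
```

Converted, -0.003 m is -0.048, -0.002 m is -0.032.

```bash
echo '[{"pos":[0,0,-0.032]},{"pos":[0,0,-0.048]},{"pos":[0,0,-0.048]}]' > next.json && python3 jog.py next.json; echo '[{"pos":[0,0,-0.064]},{"pos":[0,0,-0.096]},{"pos":[0,0,-0.16]},{"pos":[0,0,-0.192]},{"pos":[0,0,-0.24]},{"pos":[0,0,-0.24]},{"pos":[0,0,-0.16]},{}]' > next.json && python3 jog.py next.json; python3 - <<'E'
from h import *
for n in('top','wrist'):cv2.imwrite(f'pics/lift_{n}.png',read_camera(n)[:,:,::-1])
im=cv2.imread('pics/lift_top.png')[170:300,190:430]
cv2.imwrite('pics/liftc.png',cv2.resize(im,None,fx=3.3,fy=3.3))
E
```

```text
time: 14.52
tcp_pos: [0.5703, -0.2023, 0.1392]
eef_rot: [0.337, 3.123, 0.0]
force: [0.2, -0.4, -1.1]
finger_gap: 0.613
grasp_force: 35.0
time: 15.52
tcp_pos: [0.5706, -0.2025, 0.2124]
eef_rot: [0.335, 3.122, -0.001]
force: [-0.2, -0.0, -0.5]
finger_gap: 0.611
grasp_force: 35.0
```

View pics/lift_wrist.png

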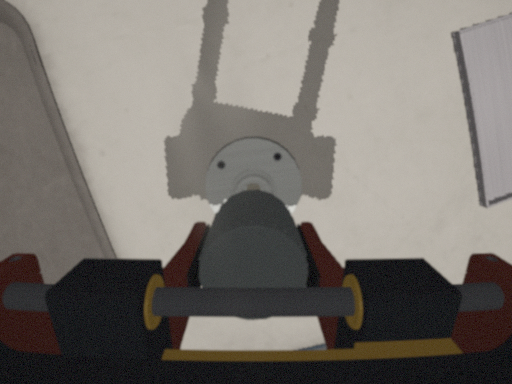

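The wrist view shows the cap held between the fingers, centred near (253,265) and clear of the neck at (253,185). The vial stays behind. Next I carry the cap to the far half of the tray.

Converted, 0.05 m is 0.8, 0.025 m is 0.4.

```bash
echo '[{"pos":[0.064,0.4,0]},{"pos":[0.128,0.8,0]},{"pos":[0.128,0.8,0]},{"pos":[0.128,0.8,0]},{"pos":[0.128,0.8,0]},{"pos":[0.128,0.8,0]},{"pos":[0.096,0.368,0]},{}]' > next.json && python3 jog.py next.json; echo '[{"pos":[0,0,0.32]},{"pos":[0,0,0.32]},{"pos":[0,0,0.4]},{"pos":[0,0,0.32]},{"pos":[0,0,0.16]},{"pos":[0,0,0.08]},{}]' > next.json && python3 jog.py next.json
```

```text
time: 16.62
tcp_pos: [0.5841, 0.1011, 0.2099]
eef_rot: [-0.33, -3.122, 0.0]
force: [0.7, 0.2, -1.4]
finger_gap: 0.613
grasp_force: 35.0
time: 17.5
tcp_pos: [0.5848, 0.0994, 0.1112]
eef_rot: [0.335, 3.123, 0.0]
force: [0.4, -0.3, -1.0]
finger_gap: 0.613
grasp_force: 35.0
```

View pics/liftc.png

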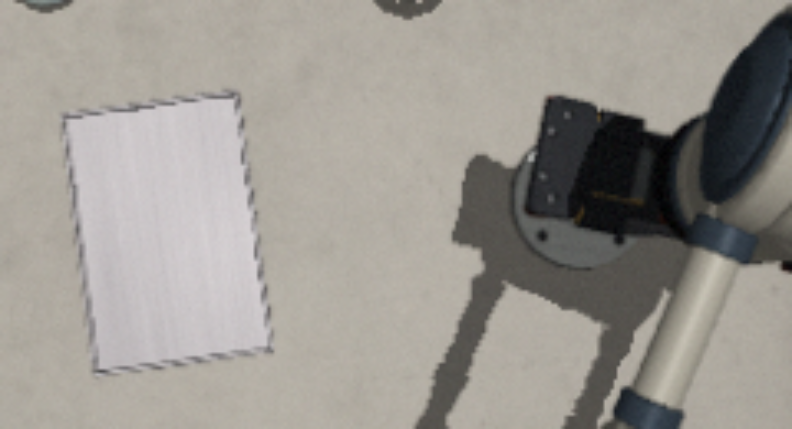

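The crop confirms the tray rectangle, with crop corners at (65,115), (238,93), (270,350) and (97,373).

Converted, 0.003 m is 0.048, 0.001 m is 0.016.

```bash
echo '[{"pos":[0,0,0.048]},{"pos":[0,0,0.048]},{"pos":[0,0,0.016]},{}]' > next.json && python3 jog.py next.json; echo '[{"pos":[0,0,0.016]},{}]' > next.json && python3 jog.py next.json
```

```text
time: 18.0
tcp_pos: [0.5845, 0.0995, 0.104]
eef_rot: [-0.335, -3.124, 0.0]
force: [0.2, -0.2, -0.5]
finger_gap: 0.617
grasp_force: 35.0
time: 18.25
tcp_pos: [0.5846, 0.0995, 0.1032]
eef_rot: [0.335, 3.123, 0.0]
force: [1.2, -0.4, 0.1]
finger_gap: 0.615
grasp_force: 35.0
```

Converted, 0.001 m is 0.016.

```bash
echo '[{"pos":[0,0,0.016]},{}]' > next.json && python3 jog.py next.json; echo '[{"pos":[0,0,0.0112]},{}]' > next.json && python3 jog.py next.json
```

```text
time: 18.5
tcp_pos: [0.5847, 0.0995, 0.1031]
eef_rot: [0.335, 3.123, 0.0]
force: [-4.4, -0.3, 5.2]
finger_gap: 0.613
grasp_force: 35.0
time: 18.75
tcp_pos: [0.5847, 0.0995, 0.1031]
eef_rot: [0.335, 3.123, 0.0]
force: [-4.9, -1.0, 7.9]
finger_gap: 0.616
grasp_force: 35.0
```

Converted, -0.04 m is -0.64, -0.03 m is -0.48.

```bash
echo '[{},{},{},{"pos":[0,0,-0.16]},{"pos":[0,0,-0.48]},{"pos":[0,0,-0.64]},{"pos":[0,0,-0.64]},{"pos":[0,0,-0.288]}]' > next.json && python3 jog.py next.json 0.9; echo '[{"pos":[-0.064,-0.4,0]},{"pos":[-0.128,-0.8,0]},{"pos":[-0.128,-0.8,0]},{"pos":[-0.128,-0.8,0]},{"pos":[-0.128,-0.8,0]},{"pos":[-0.128,-0.8,0]},{"pos":[-0.096,-0.368,0]},{}]' > next.json && python3 jog.py next.json;python3 - <<'E'
from h import *
s=env.sense();im=read_camera('wrist')[:,:,::-1];t=read_camera('top')[:,:,::-1]
np.savez('w2.npz',**s);cv2.imwrite('pics/w2.png',im);cv2.imwrite('pics/t2.png',t)
a=cv2.resize(im[130:260,190:320],(560,560),interpolation=2);b=cv2.resize(t[180:300,195:290],(238*2-36,560),interpolation=2)[:, :240*1]
print(s['tcp_pos'],s['eef_rot'],s['joints'])
cv2.imwrite('pics/v2.png',a)
E
```

```text
time: 19.75
tcp_pos: [0.5852, 0.0995, 0.243]
eef_rot: [0.335, 3.119, 0.002]
force: [-0.6, 0.6, -0.3]
finger_gap: 0.901
grasp_force: 0.0
time: 20.75
tcp_pos: [0.5701, -0.2033, 0.2384]
eef_rot: [-0.338, -3.122, -0.001]
force: [-0.3, 0.6, -0.6]
finger_gap: 0.904
grasp_force: 0.0
[ 0.5700876  -0.20328159  0.23844825] [-3.38431579e-01 -3.12202045e+00 -1.21321485e-03] [-3.98895320e-01  1.02666672e-01  1.33171113e+00  3.75969223e-04
  1.70866489e+00 -1.75368059e+00]
```

View pics/v2.png

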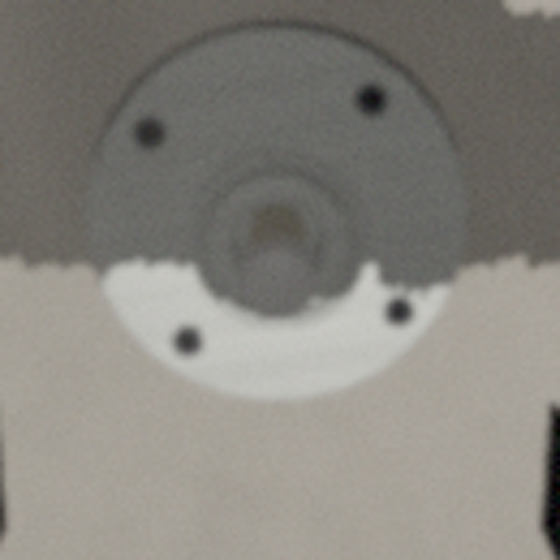

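View pics/t2.png

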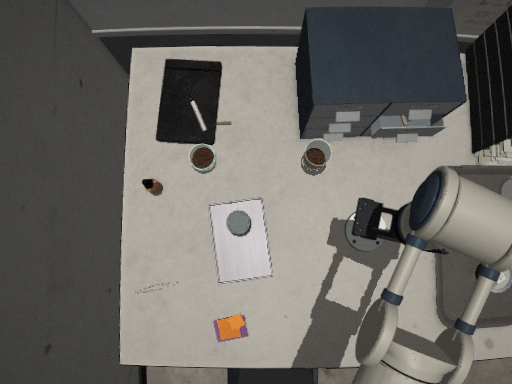

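The crop shows the vial standing in the bore, with its white cap centred near crop (277,283), which is image (254,196). The top view shows the cap upright in the tray at (238,223).

```bash
python3 - <<'E'
from h import *
s=np.load('w2.npz');k=130/560
print(plane('wrist',[(190+276*k,130+283*k),(190+240*k,130+283*k),(190+313*k,130+283*k)],.070,s))
print('base',plane('wrist',[(190+90*k,130+211*k),(190+468*k,130+211*k),(190+279*k,130+22*k),(190+279*k,130+400*k)],.014,s))
print(tool(s,[1,0,0]),tool(s,[0,1,0]))
E
```

```text
[[ 0.56876756 -0.2021472   0.07      ]
 [ 0.56711006 -0.20967997  0.07      ]
 [ 0.57047159 -0.19440458  0.07      ]]
base [[ 0.55594351 -0.2482443   0.014     ]
 [ 0.57691111 -0.15292443  0.014     ]
 [ 0.51949874 -0.1903612   0.014     ]
 [ 0.61757997 -0.21175129  0.014     ]]
[-0.9767704   0.21428526 -0.00119157] [2.14284272e-01 9.76770920e-01 9.06365848e-04]
```

Converted, 0.025 m is 0.4, 0.001 m is 0.016.

```bash
echo '[{"pos":[0.016,0,0.24]},{"pos":[0,0,0.4]},{"pos":[0,0,0.4]},{"pos":[0,0,0.4]},{"pos":[0,0,0.192]},{"pos":[0,0,0.064]},{}]' > next.json && python3 jog.py next.json 0.6
```

```text
time: 21.72
tcp_pos: [0.5695, -0.2019, 0.1339]
eef_rot: [0.334, 3.123, -0.0]
force: [-0.3, 0.5, -0.4]
finger_gap: 0.603
grasp_force: 0.0
```

Converted, 0.006 m is 0.096, 0.0045 m is 0.072.

```bash
echo '[{"pos":[0.008,0,0.096]},{"pos":[0,0,0.072]},{},{}]' > next.json && python3 jog.py next.json; echo '[{},{},{},{},{},{},{},{}]' > next.json && python3 jog.py next.json 0.0 8
```

```text
time: 22.22
tcp_pos: [0.5688, -0.2021, 0.1229]
eef_rot: [0.335, 3.124, -0.0]
force: [-0.9, 0.5, 0.8]
finger_gap: 0.6
grasp_force: 0.0
time: 23.22
tcp_pos: [0.5688, -0.202, 0.1229]
eef_rot: [0.335, 3.124, 0.0]
force: [-0.7, -0.4, 0.8]
finger_gap: 0.179
grasp_force: 8.0
```

Converted, -0.02 m is -0.32, -0.015 m is -0.24.

```bash
echo '[{},{},{"pos":[0,0,-0.08]},{"pos":[0,0,-0.16]},{"pos":[0,0,-0.24]},{"pos":[0,0,-0.32]},{"pos":[0,0,-0.16]},{}]' > next.json && python3 jog.py next.json 0.0 12; python3 - <<'E'
from h import *
s=env.sense();print(tool(s,[.500-s['tcp_pos'][0],.0885-s['tcp_pos'][1],0]))
im=read_camera('wrist')[:,:,::-1];cv2.imwrite('pics/w3.png',im)
E
```

```text
time: 24.22
tcp_pos: [0.5692, -0.2023, 0.1846]
eef_rot: [0.335, 3.121, -0.001]
force: [-0.1, 0.1, -1.3]
finger_gap: 0.185
grasp_force: 12.0
[ 0.12934717  0.26944444 -0.00047661]
```

View pics/w3.png

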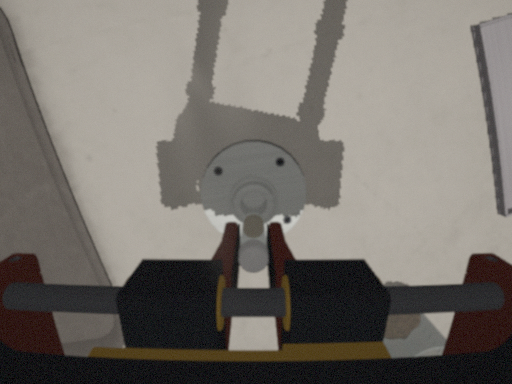

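The wrist view shows the vial held upright between the pads, at (254,240), with the bore empty behind it at (253,203).

Converted, 0.038 m is 0.608, 0.036 m is 0.576.

```bash
echo '[{"pos":[0.096,0.192,0]},{"pos":[0.208,0.432,0]},{"pos":[0.288,0.608,0]},{"pos":[0.288,0.608,0]},{"pos":[0.288,0.608,0]},{"pos":[0.288,0.608,0]},{"pos":[0.272,0.576,0]},{"pos":[0.208,0.432,0]}]' > next.json && python3 jog.py next.json; echo '[{"pos":[0.136,0.248,0]},{"pos":[0,0,0.16]},{"pos":[0,0,0.32]},{"pos":[0,0,0.32]},{"pos":[0,0,0.16]},{"pos":[0,0,0.048]},{},{}]' > next.json && python3 jog.py next.json
```

```text
time: 25.28
tcp_pos: [0.5031, 0.074, 0.1819]
eef_rot: [-0.333, -3.122, -0.0]
force: [0.8, -0.5, 0.1]
finger_gap: 0.183
grasp_force: 12.0
time: 26.28
tcp_pos: [0.4998, 0.0888, 0.1207]
eef_rot: [0.335, 3.122, 0.0]
force: [0.1, 0.0, -0.9]
finger_gap: 0.185
grasp_force: 12.0
```

Converted, 0.003 m is 0.048, 0.001 m is 0.016.

```bash
echo '[{"pos":[0,0,0.048]},{"pos":[0,0,0.048]},{"pos":[0,0,0.016]},{}]' > next.json && python3 jog.py next.json; echo '[{"pos":[0,0,0.016]},{}]' > next.json && python3 jog.py next.json; echo '[{"pos":[0,0,0.0112]},{}]' > next.json && python3 jog.py next.json
```

```text
time: 26.78
tcp_pos: [0.4993, 0.0888, 0.1126]
eef_rot: [-0.335, -3.123, 0.0]
force: [-0.7, -0.2, -0.9]
finger_gap: 0.182
grasp_force: 12.0
time: 27.02
tcp_pos: [0.4994, 0.0888, 0.1118]
eef_rot: [0.335, 3.124, 0.0]
force: [-0.6, -0.7, 0.4]
finger_gap: 0.18
grasp_force: 12.0
time: 27.28
tcp_pos: [0.4995, 0.0888, 0.1117]
eef_rot: [0.335, 3.123, 0.0]
force: [-1.2, -0.8, 5.0]
finger_gap: 0.182
grasp_force: 12.0
```

Contact with the tray floor. I release, rise clear and check.

Converted, -0.04 m is -0.64, -0.03 m is -0.48.

```bash
echo '[{},{},{},{},{"pos":[0,0,-0.16]},{"pos":[0,0,-0.48]},{"pos":[0,0,-0.64]},{"pos":[0,0,-0.64]}]' > next.json && python3 jog.py next.json 0.6; echo '[{"pos":[0.8,-0.48,0]},{"pos":[0.8,-0.48,0]},{"pos":[0.48,-0.8,0]},{"pos":[0,-0.8,0]},{"pos":[0,-0.8,0]},{"pos":[0,-0.8,0]},{"pos":[0,-0.8,0]},{}]' > next.json && python3 jog.py next.json; python3 - <<'E'
from h import *
t=read_camera('top')[:,:,::-1];s=read_camera('scene')[:,:,::-1]
cv2.imwrite('pics/end.png',np.hstack([cv2.resize(t[140:300,140:300],(400,400)),cv2.resize(s[130:290,120:280],(400,400))]))
E
```

```text
time: 28.28
tcp_pos: [0.4993, 0.0888, 0.2331]
eef_rot: [0.335, 3.123, 0.0]
force: [1.2, 0.0, 0.9]
finger_gap: 0.6
grasp_force: 0.0
time: 29.28
tcp_pos: [0.3054, -0.189, 0.2317]
eef_rot: [0.345, 3.122, -0.001]
force: [1.7, 0.4, -0.6]
finger_gap: 0.595
grasp_force: 0.0
```

View pics/end.png

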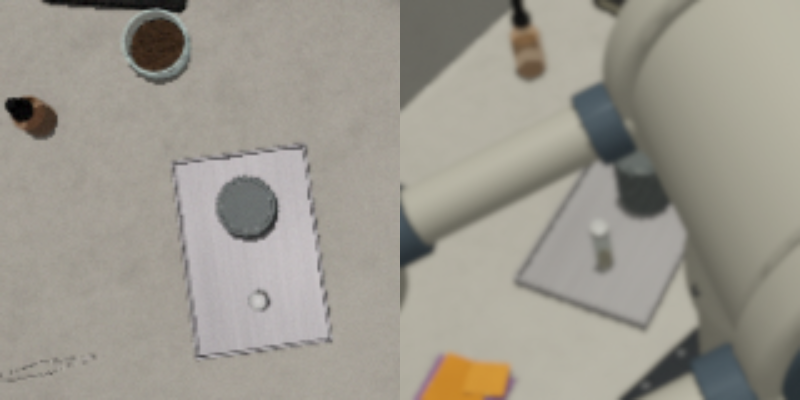

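The picture shows the cap (left half, at 247,208) and the vial (259,300; right half 601,245) both standing in the tray. The dish and the dropper bottle are where they were.

```bash
python3 -c "
from rig import env, job, read_camera, camera_model
print(job.finish_job())"
```

```text
the job is handed in; nothing more can be done
None
```

I unscrewed the cap and stood it mouth down in the tray, then stood the vial upright beside it; I handed the job in at about 29 s, and no verdict was shown.

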